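# Tell the stone drum from the wooden one and hold it to the blow gun

## Robot

A 7-joint arm with a two-finger parallel gripper is mounted at the origin on the work surface. World frame = base frame: x ahead of the robot, y to its left, z up, the work surface at z = 0. Lengths are in m, angles in rad, forces in N, time in s.
With the tool pointing down it reaches from about 0.425 to 0.875 m from the base axis. Payload 8.4 kg.
Tool frame: the origin (TCP) lies at the very end of the fingers, on their centre line; the grasp point (between the pads) lies 19 mm behind it; z points along the fingers, y is the line along which they close (so a half turn about z gives the same grasp; the last joint's range is limited). The gripper opens to 85 mm and grips with 20 to 120 N. Pads are 22 mm wide; open, the fingers measure 114 mm over their backs; the gripper's body (76 mm by 85 mm) begins 54 mm behind the grasp point. The pads swing forward as they close: fully open they stand 13 mm farther back than shut.
Start: joints at [1.141, 0.333, 0.04, 1.465, -0.013, 1.343, -0.059], TCP at [0.211, -0.615, 0.231] pointing down, gripper open.
Joint ranges: [-2.58, 2.58], [-0.38, 2.09], [-1.3, 1.39], [0.25, 2.4], [-1.5, 4.64], [0.08, 2.09], [-2.65, 2.65]. Speed limits (rad/s): [2.22, 2.22, 2.79, 2.79, 3.14, 3.14, 3.14].

## Interface

Orientations are given as a unit quaternion [w, x, y, z].
In Python, from station import ctrl, vision, workorder gives the robot as it stands.
- The arm moves only by the shell command python3 -m jog 'ROWS' [OPENING] [FORCE]. ROWS is JSON, a list of rows, each an object of numbers: "x", "y", "z": the shift along the tool's x, y, z in cm; "twist": the turn about the tool's z in degrees. A call has 1 to 5 rows; each row is the pose to reach, as a shift and turn from the pose commanded when the call began, along the tool's axes at that moment; what a row does not reach only later rows make up. A row lasts 1/10 s, in which the tool goes at most 50 mm and 8.59 degrees, less where a joint would pass 70% of its speed; a pose out of reach is approached as far as the arm can. A call with a gripper value outside its range is refused whole. OPENING is the finger opening in cm, from 0 to 8.54, set as the call begins (- or left out, the last holds). The fingers move at their own pace and stop on an object; FORCE is the grip in N (left out, the last holds). Time passes only in rows, so rows that repeat a pose let the fingers close. It gives the time, the measured TCP pose, the force, the opening and the grip force at its end, in the units of the state.
- ctrl.state(): the state, without advancing time (a new reading comes with each control period).
- vision.grab_frame(name): name is "scene" or "top" or "wrist"; returns a dict with "image" (420x560x3 uint8, red, green, blue), "fx", "fy", "cx", "cy" (pixels), "view" (4x4, takes a point from world to camera coordinates). Camera axes: x right, y down, z forward; pixel columns grow to the right and rows downward; lengths in m; the calibration is good to about 2 mm. A picture is of the moment at which its call begins. There is no depth.
- workorder.hand_in(): hands the job in; it is judged then, once.
The state is a dict: "clock": time; "joint_positions": joint angles; "qd": joint speeds; "joint_efforts": joint torques, N m; "tool_pos": TCP position; "orientation": TCP orientation; "contact_force": force on the tool from outside, world axes, zero at the start; "moment": the same for the moment, N m; "grip_width": opening from 0.0 (shut) to 1.0 (fully open); "grip_force": force on a finger pad.
Only numpy, scipy, OpenCV 4.12 (cv2) and the standard library are available. Lean on these libraries where they do the work, as an engineer would, in place of code of your own. Each camera call takes 0.05 s, during which the arm holds its last target. There are 200 camera calls.

## Task

Clear the clamped blow gun first: squeeze its orange trigger fully against the handle and let it spring back out. Then lift the two look-alike souvenir drums in turn to feel which is heavier: the lighter (wooden) one goes upright into the wooden tray, set down and not dropped. Finish while holding the heavier (stone) one still and upright in the air in front of the nozzle for dusting, its middle on the nozzle's line and about 65 mm from the nozzle's tip, clear of the gun, with the bangle, jar, elephant and brush left where they are.

Things in the scene. Friction and masses are not known exactly. Their poses are not given: they have to be found in the camera images.
- gun: blue blow gun clamped on its side on a fixed steel stand, parts in mm in its frame. Origin on the table under the gun body, z up. The body, 32 thick, lies along y at z 130; a brass nozzle points to +y. The level handle runs from x -10 to -135 at y 0, 26 wide, 26 high (z 117 to 143). Under it: free, but for a 12 high base plate and post at x above -45 and a thin air pipe down at x -160
- nozzle_tip (a point): centre of the tip of the brass nozzle (10 mm thick), at x 0, y 140, z 130 mm of the gun; the nozzle blows along the gun's +y
- squeeze_point (a point): where to squeeze, at x -75, y 6, z 130 mm of the gun: fingers from above, closing along the gun's y, take handle and trigger together (51 mm over both at rest). The handle's back is 19 mm from here to -y; the trigger's outer face is 32 mm away to +y at rest, 19 mm when squeezed
- trigger (a joint): orange trigger bar, 85 mm long, 10 thick, 20 high, on the +y side of the handle, hinged beside the gun body (x -22, y 20 mm of the gun, axis upright). 0 = sprung out at rest, 0.25 rad = squeezed fully home; at the squeeze point its spring takes about 3 N to start, 8 N fully home
- drum_p: brown souvenir drum with black and cream bands, 85 mm tall, upright: foot 48 mm across, waist 34 mm at 26 mm up, straight round upper part 54 mm across from 45 to 85 mm up (grip it there from above). Origin: centre of its underside, z up, yaw arbitrary. The two drums look alike and may start in either place; each weighs 0.1 to 0.45 kg, one at least 0.1 kg more than the other, unknown which
- drum_q: brown souvenir drum with black and cream bands, 85 mm tall, upright: foot 48 mm across, waist 34 mm at 26 mm up, straight round upper part 54 mm across from 45 to 85 mm up (grip it there from above). Origin: centre of its underside, z up, yaw arbitrary. The two drums look alike and may start in either place; each weighs 0.1 to 0.45 kg, one at least 0.1 kg more than the other, unknown which
- drum_p_mid (a point): middle of drum_p, on its axis 42.5 mm above its underside
- drum_q_mid (a point): middle of drum_q, on its axis 42.5 mm above its underside
- tray: fixed open tray of light wood, 140 x 140 mm outside, 30 mm high, walls 6 mm and floor 6 mm thick. Origin at the centre of its underside, on the table, z up; empty at the start
- bangle: bystander: brass bangle lying flat, 72 mm across, 14 mm high; origin at the centre of its underside
- jar: bystander: amber glass jar with a green cap, 52 mm across, 60 mm high; origin at the centre of its underside
- elephant: bystander: small dark wooden elephant, about 110 mm long, 70 mm high; origin under its belly at the table
- brush: bystander: hand brush lying flat, along its own x; origin at its underside

How it is judged:
By the outcome, as a careful person would: the job done as asked, in the order asked, and still so for the second after the job is handed in, while the arm keeps its last pose, push and grip.
It also fails if it takes over 70 s, if anything falls off the work surface, if the arm or the gripper's body presses on something with over 40 N, if the wrist force passes 120 N, or if a joint passes its speed limit or range.

## Working session

There is one attempt and no reset: what is moved stays moved. The work goes in short steps, Python scripts to look and compute and a shell command to move; the robot and the scene stay as the last step left them, time stands still between calls to the robot, and variables do not carry over. Pictures are saved under pics/ and viewed, at most 11 in all, crops included, and the job is handed in when it is done.

```bash
mkdir -p pics
python3 - <<'E'
from station import ctrl, vision
import cv2,numpy as np,pickle
s=ctrl.state();print(s)
F={}
for n in("top","scene"):
    f=vision.grab_frame(n);F[n]=f
    cv2.imwrite(f"pics/{n}0.png",f["image"][:,:,::-1]);print(n,f["fx"],f["cx"],f["cy"],np.round(f["view"],3).tolist())
pickle.dump(F,open("f0.pkl","wb"))
E
```

```text
{'clock': 0.0, 'joint_positions': array([ 1.14082164,  0.33390809,  0.03987425,  1.46629687, -0.0133696 ,
        1.34332921, -0.05850169]), 'qd': array([-1.80270513e-04, -7.21029003e-04, -7.89772044e-05, -2.12090877e-03,
        1.78762455e-03, -5.97710775e-04,  3.24832923e-04]), 'joint_efforts': array([ 1.04510087e-03, -6.58559704e+01,  1.36615142e+00, -4.05569029e+01,
        1.69257447e-02,  1.25004779e-02, -1.15207095e-05]), 'tool_pos': array([ 0.21090982, -0.614325  ,  0.23041059]), 'orientation': array([-8.11822593e-04,  9.86355367e-01,  1.64628031e-01, -2.07974652e-04]), 'contact_force': array([-1.29520383,  0.03631381, -0.65011867]), 'moment': array([-0.00258049, -0.00907703, -0.05087194]), 'grip_force': 0.0, 'grip_width': 0.9971857973145103}
top 388.6521128692046 279.98440208452536 207.45075373189255 [[0.016, -1.0, 0.017, 0.034], [-0.994, -0.018, -0.108, 0.598], [0.109, -0.015, -0.994, 0.978], [0.0, 0.0, 0.0, 1.0]]
scene 501.83183846643954 276.37514348222214 207.85660982816168 [[0.727, 0.687, 0.018, -0.48], [0.416, -0.419, -0.807, -0.133], [-0.547, 0.594, -0.59, 1.378], [0.0, 0.0, 0.0, 1.0]]
```

View pics/top0.png

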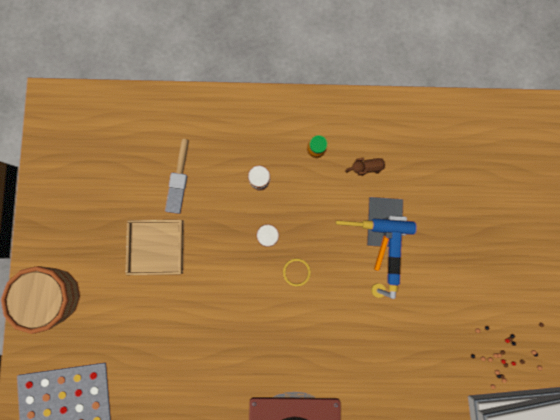

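View pics/scene0.png

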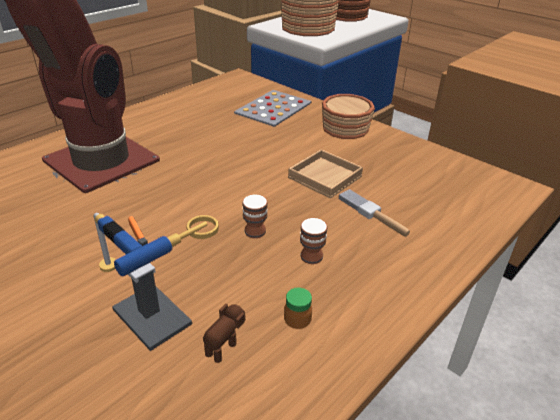

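The top view shows the drum tops at (259,176) and (268,235), the tray at (155,247), the gun body at (393,226) with nozzle tip at (337,223), the handle down to (393,297), the orange trigger at (382,253) and the bangle at (297,272). The scene view agrees, and everything is upright.

```bash
cat > h.py <<'E'
import numpy as np,cv2
def ray(f,u,v,z):
    V=np.array(f["view"]);R=V[:3,:3];c=-R.T@V[:3,3]
    d=R.T@np.array([(u-f["cx"])/f["fx"],(v-f["cy"])/f["fy"],1]);return c+d*(z-c[2])/d[2]
def proj(f,p):
    V=np.array(f["view"]);q=V[:3,:3]@np.array(p)+V[:3,3];return np.array([f["fx"]*q[0]/q[2]+f["cx"],f["fy"]*q[1]/q[2]+f["cy"]])
def tri(f1,p1,f2,p2):
    A=[];b=[]
    for f,p in((f1,p1),(f2,p2)):
        a=ray(f,*p,0.);c=ray(f,*p,.5);d=(c-a)/np.linalg.norm(c-a);M=np.eye(3)-np.outer(d,d);A.append(M);b.append(M@a)
    return np.linalg.lstsq(np.vstack(A),np.hstack(b),rcond=None)[0]
def blobs(f,lo,hi,roi,amin=15):
    h=cv2.cvtColor(f["image"],cv2.COLOR_RGB2HSV);m=cv2.inRange(h,lo,hi);r=np.zeros_like(m);a,b,c,d=roi;r[b:d,a:c]=m[b:d,a:c]
    n,l,s,ce=cv2.connectedComponentsWithStats(r);return [(s[i,4],ce[i],s[i,:4],l==i) for i in range(1,n) if s[i,4]>=amin]
E
python3 - <<'E'
import pickle;from h import *
F=pickle.load(open("f0.pkl","rb"));T,S=F["top"],F["scene"]
for n,f,roi in(("T",T,(230,150,300,260)),("S",S,(235,185,335,245))):
    for a,c,b,m in blobs(f,(0,0,150),(180,60,255),roi): print("white",n,a,c,b,ray(f,*c,.085).round(4))
def minr(f,lo,hi,roi,z,tag):
    for a,c,b,m in blobs(f,lo,hi,roi):
        r=cv2.minAreaRect(np.argwhere(m)[:,::-1].astype(np.float32));p=cv2.boxPoints(r)
        print(tag,a,c.round(1),b,ray(f,*c,z).round(4),[ray(f,*q,z)[:2].round(4).tolist() for q in p])
minr(T,(100,120,40),(130,255,255),(330,190,430,310),.135,"blue")
minr(T,(5,220,180),(18,255,255),(370,230,392,275),.14,"orange")
minr(T,(18,120,100),(32,255,255),(325,210,378,235),.13,"nozzle")
minr(T,(18,120,100),(32,255,255),(275,255,320,290),.012,"bangle")
g=T["image"];cv2.imwrite("pics/crop0.png",np.hstack([cv2.resize(g[190:305,325:425,::-1],None,fx=4,fy=4,interpolation=cv2.INTER_CUBIC),cv2.resize(g[190:305,115:215,::-1],None,fx=4,fy=4,interpolation=cv2.INTER_CUBIC)]))
E
```

```text
white T 337 [258.53412463 175.66765579] [249 166  20  21] [0.6695 0.0995 0.085 ]
white T 355 [267.29014085 235.01126761] [257 225  21  21] [0.5229 0.0749 0.085 ]
white S 261 [254.26436782 201.26819923] [243 195  24  14] [0.5239 0.0733 0.085 ]
white S 312 [313.625      225.52564103] [302 218  25  16] [0.6701 0.0987 0.085 ]
blue 773 [393.9 232.6] [372 219  44  39] [ 0.5318 -0.2204  0.135 ] [[0.4804, -0.162], [0.5659, -0.1723], [0.5566, -0.2721], [0.4712, -0.2607]]
blue 115 [393.2 278.5] [388 273  11  12] [ 0.4263 -0.2171  0.135 ] [[0.4385, -0.2053], [0.4389, -0.2285], [0.4139, -0.228], [0.4136, -0.205]]
orange 141 [381.1 253.9] [375 237  13  34] [ 0.482  -0.1884  0.14  ] [[0.4469, -0.1726], [0.5215, -0.1959], [0.5188, -0.2055], [0.4442, -0.182]]
nozzle 236 [355.5 223.5] [335 220  38   9] [ 0.5517 -0.1319  0.13  ] [[0.559, -0.0837], [0.5606, -0.1708], [0.5418, -0.1706], [0.5403, -0.0838]]
bangle 314 [296.2 272.1] [282 258  30  29] [ 0.4303 -0.0013  0.012 ] [[0.3942, 0.0353], [0.4663, 0.0365], [0.4675, -0.0395], [0.3954, -0.04]]
```

View pics/crop0.png

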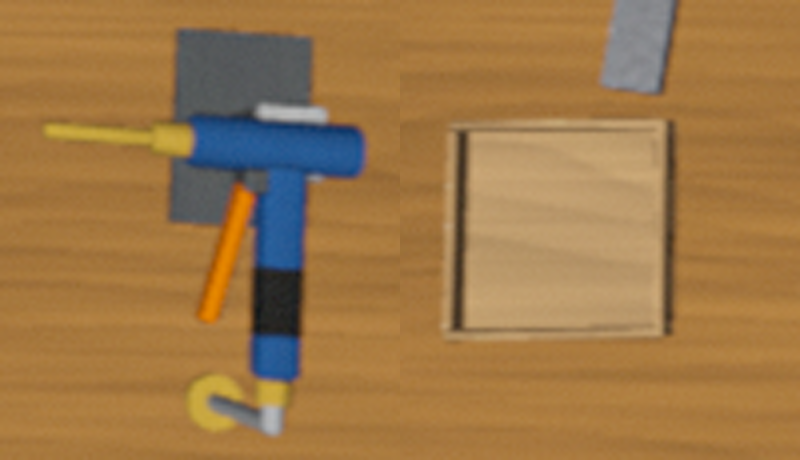

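The crop shows the nozzle tip at crop (45,130), body end (363,150), handle centreline from (287,180) to (276,360), trigger from (245,185) to (208,320), and tray corners near (450,122), (670,122), (665,333), (445,337).

Run:
```python
import pickle;from h import *
from scipy.spatial.transform import Rotation as R
F=pickle.load(open("f0.pkl","rb"));T,S=F["top"],F["scene"]
c=lambda x,y,o=325:(o+x/4-.4,190+y/4-.4)
tip=ray(T,*c(45,130),.13);bk=ray(T,*c(363,150),.13);h1=ray(T,*c(286,190),.13);h2=ray(T,*c(276.5,360),.13)
print("tip",tip,"back",bk,"h",h1,h2)
d=tip-bk;print("axis y angle",np.degrees(np.arctan2(d[1],d[0])),"len",np.linalg.norm(d));e=h1-h2;print("x angle",np.degrees(np.arctan2(e[1],e[0])))
print("trig ends",ray(T,*c(245,185),.13),ray(T,*c(208,320),.13))
for p in((450,122),(670,122),(665,333),(445,337)):print("tray",ray(T,*c(*p,115-100),.03).round(4))
V=np.array(T["view"]);print("cam",-V[:3,:3].T@V[:3,3])
# scene tip candidates: yellow nozzle mask
for a,ce,b,m in blobs(S,(18,100,80),(32,255,255),(165,215,230,265)):
    q=np.argwhere(m)[:,::-1];print(a,b,q[q[:,0].argmax()],q[q[:,0].argmin()])
print("proj tip in scene",proj(S,tip))
from station import ctrl
print(R.from_quat(np.roll(ctrl.state()["orientation"],-1)).as_matrix().round(3))
```

```text
tip [ 0.554125   -0.08573115  0.13      ] back [ 0.5456678 -0.2727396  0.13     ] h [ 0.52147628 -0.22696749  0.13      ] [ 0.42338125 -0.21988117  0.13      ]
axis y angle 87.4106430894222 len 0.1871995906253011
x angle -4.131833025611475
trig ends [ 0.52398356 -0.20293174  0.13      ] [ 0.44561021 -0.18039315  0.13      ]
tray [0.5571 0.4379 0.03  ]
tray [0.5597 0.2966 0.03  ]
tray [0.425  0.2939 0.03  ]
tray [0.4203 0.433  0.03  ]
cam [0.48731093 0.05910353 1.03623171]
567 [168 215  50  31] [217 221] [168 237]
proj tip in scene [205.24807588 222.97613624]
[[ 0.946  0.325 -0.001]
 [ 0.325 -0.946  0.001]
 [-0.    -0.001 -1.   ]]
```

Gun yaw is about -3° with its origin near (0.547, -0.2255), which puts the squeeze point at about (0.472, -0.2155). I'll move above it.

```bash
cat >> h.py <<'E'
def go(x,y,z,yaw=None):
    "tool-axis shift (cm) to a world point; yaw = wanted angle of tool x, deg"
    from station import ctrl
    from scipy.spatial.transform import Rotation as R
    s=ctrl.state();M=R.from_quat(np.roll(s["orientation"],-1)).as_matrix();p=np.array([x,y,z])-s["tool_pos"]
    a=np.degrees(np.arctan2(M[1,0],M[0,0]));tw=0 if yaw is None else (a-yaw+180)%360-180
    print("shift",(M.T@p*100).round(2),"twist",round(tw,1),"| clk",round(s["clock"],2),"tcp",s["tool_pos"].round(4),"yaw",round(a,1),"tilt",M[:,2].round(3),"F",s["contact_force"].round(1),"grip",round(s["grip_width"],3),round(s["grip_force"],1),"q",s["joint_positions"].round(2))
E
python3 -m jog '[{"x":3.7,"y":-2.9},{"x":7.5,"y":-5.8},{"x":11.3,"y":-8.8},{"x":15.1,"y":-11.7},{"x":18.8,"y":-14.6}]' 8.5 25
python3 -m jog '[{"x":3.7,"y":-2.9,"twist":5},{"x":7.5,"y":-5.8,"twist":10},{"x":11.3,"y":-8.8,"twist":15},{"x":15.1,"y":-11.7,"twist":20},{"x":18.8,"y":-14.6,"twist":22}]'
python3 -m jog '[{"x":0}]'
python3 -c "
from h import *;go(.472,-.2155,.108,-3)
from station import vision
f=vision.grab_frame('wrist');cv2.imwrite('pics/w1.png',f['image'][:,:,::-1]);import pickle;pickle.dump(f,open('w1.pkl','wb'))"
```

```text
shift [ 37.65 -29.23  12.29] twist 22.0 | clk 0.1 tcp [ 0.211  -0.6144  0.2305] yaw 19.0 tilt [-0.001  0.001 -1.   ] F [0.4 0.1 0.2] grip 1.001 0.0 q [ 1.14  0.33  0.04  1.47 -0.01  1.34 -0.06]$[0]: bad value
$[0]: bad value
$[0]: bad value
```

View pics/w1.png

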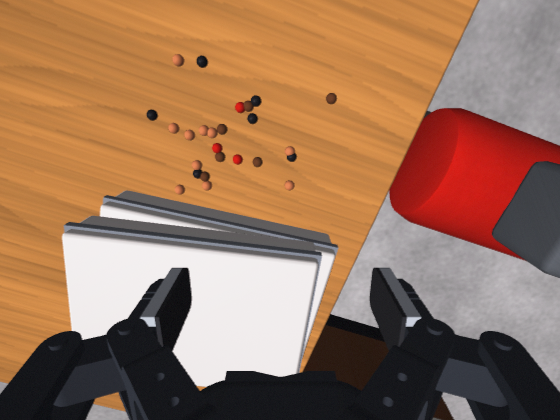

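The wrist picture only shows the start area, because the moves were refused. Rows probably need all four keys.

```bash
python3 -m jog '[{"x":3.7,"y":-2.9,"z":0,"twist":0},{"x":7.5,"y":-5.8,"z":0,"twist":0},{"x":11.3,"y":-8.8,"z":0,"twist":0},{"x":15.1,"y":-11.7,"z":0,"twist":0},{"x":18.8,"y":-14.6,"z":0,"twist":0}]' 8.5 25 &&
python3 -m jog '[{"x":3.7,"y":-2.9,"z":0,"twist":5},{"x":7.5,"y":-5.8,"z":0,"twist":10},{"x":11.3,"y":-8.8,"z":0,"twist":15},{"x":15.1,"y":-11.7,"z":0,"twist":20},{"x":18.8,"y":-14.6,"z":0,"twist":22}]' &&
python3 -m jog '[{"x":0,"y":0,"z":0,"twist":0}]'
python3 -c "
from h import *;go(.472,-.2155,.108,-3)
from station import vision
f=vision.grab_frame('wrist');cv2.imwrite('pics/w2.png',f['image'][:,:,::-1]);import pickle;pickle.dump(f,open('w1.pkl','wb'))"
```

```text
clock: 0.65
tool_pos: [0.3423, -0.4137, 0.2312]
orientation: [-0.0, 0.986, 0.165, -0.0]
contact_force: [0.4, -0.7, -0.0]
grip_width: 0.995
grip_force: 0.0
clock: 1.15
tool_pos: [0.4726, -0.2146, 0.2314]
orientation: [0.0, 1.0, -0.028, 0.0]
contact_force: [1.1, -0.4, -0.5]
grip_width: 0.994
grip_force: 0.0
clock: 1.25
tool_pos: [0.4752, -0.2095, 0.2314]
orientation: [-0.001, 1.0, -0.022, 0.001]
contact_force: [0.5, 0.5, -0.1]
grip_width: 0.994
grip_force: 0.0
shift [-0.31  0.64 12.34] twist 0.4 | clk 1.25 tcp [ 0.4752 -0.2095  0.2314] yaw -2.6 tilt [ 0.001  0.002 -1.   ] F [ 0.5  0.5 -0.1] grip 0.994 0.0 q [ 0.62  0.09 -0.3   1.77  0.02  1.29 -1.31]
```

View pics/w2.png

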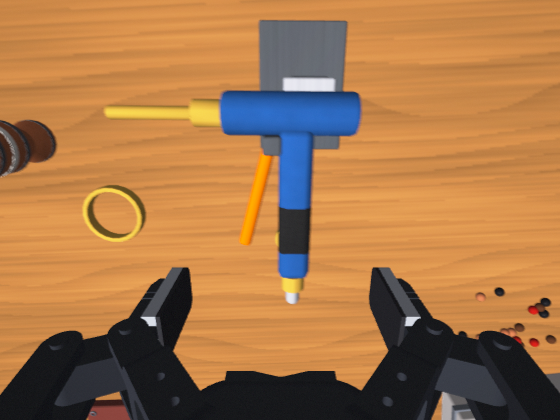

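The wrist view shows the gun square to the tool: nozzle tip (107,112), body centre (290,113), handle centreline from (297,150) to (293,270), trigger from (266,155) to (246,242). I'll refine from this view.

Run:
```python
import pickle;from h import *
f=pickle.load(open("w1.pkl","rb"));g=lambda u,v:ray(f,u,v,.13).round(4)
for n,(lo,hi) in dict(noz=((18,120,100),(32,255,255)),blue=((100,120,40),(130,255,255)),orange=((5,220,180),(18,255,255))).items():
    for a,c,b,m in blobs(f,lo,hi,(100,85,365,290),60):
        q=np.argwhere(m)[:,::-1];print(n,a,b,"L",q[q[:,0]<b[0]+3].mean(0),"R",q[q[:,0]>b[0]+b[2]-4].mean(0))
print("tip",g(105,112.5),"bodyends",g(221,113.5),g(360,113.5),"h",g(297,150),g(293,270),"trig",g(266,155),g(246,242))
go(.472,-.2155,.108,-3)
```

```text
noz 1941 [104  99 116  28] L [105.23076923 110.61538462] R [217.57692308 115.5       ]
noz 675 [240 155  28  90] L [241.31034483 237.79310345] R [265.65384615 160.76923077]
noz 689 [100 185  44  57] L [101.         212.33333333] R [141.46428571 219.78571429]
noz 247 [281 277  22  13] L [282.02857143 283.02857143] R [300.96875 283.84375]
blue 8226 [221  91 139 119] L [222.19047619 110.72619048] R [357.77333333 110.06666667]
blue 644 [279 253  29  25] L [280.09836066 263.31147541] R [305.55 262.7 ]
orange 417 [243 156  29  89] L [244.25 243.75] R [269.61904762 159.76190476]
tip [ 0.5534 -0.0839  0.13  ] bodyends [ 0.549  -0.1697  0.13  ] [ 0.5444 -0.2726  0.13  ] h [ 0.5195 -0.2252  0.13  ] [ 0.4144 -0.2189  0.13  ] trig [ 0.5166 -0.2012  0.13  ] [ 0.4433 -0.1798  0.13  ]
shift [-0.13  0.27 12.32] twist 0.3 | clk 1.3 tcp [ 0.4734 -0.213   0.2312] yaw -2.7 tilt [ 0.     0.001 -1.   ] F [ 0.  -0.4 -0.8] grip 0.998 0.0 q [ 0.62  0.08 -0.3   1.77  0.03  1.29 -1.3 ]
```

```bash
python3 -m jog '[{"x":-0.15,"y":0.2,"z":2.5,"twist":0},{"x":-0.15,"y":0.2,"z":5.5,"twist":0},{"x":-0.15,"y":0.2,"z":8.5,"twist":0},{"x":-0.15,"y":0.2,"z":11,"twist":0},{"x":-0.15,"y":0.2,"z":12.5,"twist":0}]' >/dev/null
python3 -m jog '[{"x":0,"y":0,"z":0,"twist":0},{"x":0,"y":0,"z":0,"twist":0}]'
python3 -c "
from h import *;go(.472,-.2155,.106,-3)
from station import vision
f=vision.grab_frame('wrist');cv2.imwrite('pics/w3.png',f['image'][:,:,::-1])"
```

```text
clock: 2.0
tool_pos: [0.47, -0.2191, 0.1066]
orientation: [0.0, 1.0, -0.027, -0.0]
contact_force: [0.1, 0.5, 0.6]
grip_width: 0.993
grip_force: 0.0
shift [ 0.18 -0.37  0.06] twist -0.1 | clk 2.0 tcp [ 0.47   -0.2191  0.1066] yaw -3.1 tilt [-0. -0. -1.] F [0.1 0.5 0.6] grip 0.993 0.0 q [ 0.62  0.19 -0.3   1.92  0.06  1.04 -1.33]
```

View pics/w3.png

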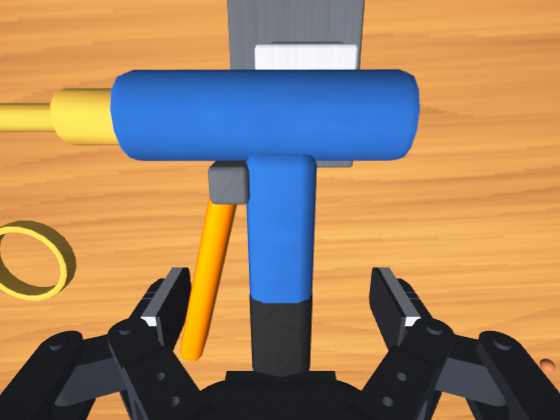

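The wrist view shows the handle centred at column 280 between the fingers and the trigger between the left pad and the handle. I need about 4 mm more towards +y, then close.

```bash
python3 -m jog '[{"x":0.2,"y":-0.4,"z":0,"twist":0},{"x":0.2,"y":-0.4,"z":0,"twist":0},{"x":0.2,"y":-0.4,"z":0,"twist":0}]' | sed -n '2p;4p'
for i in 1 2; do python3 -m jog '[{"x":0,"y":0,"z":0,"twist":0},{"x":0,"y":0,"z":0,"twist":0},{"x":0,"y":0,"z":0,"twist":0},{"x":0,"y":0,"z":0,"twist":0},{"x":0,"y":0,"z":0,"twist":0}]' 2.5 35; done
python3 -c "
from h import *;go(.472,-.2155,.106,-3)
from station import vision
f=vision.grab_frame('wrist');cv2.imwrite('pics/w4.png',f['image'][:,:,::-1])"
```

```text
tool_pos: [0.4729, -0.2144, 0.1069]
contact_force: [-0.3, 0.3, 0.5]
clock: 2.85
tool_pos: [0.4726, -0.2139, 0.1067]
orientation: [-0.0, 1.0, -0.026, 0.0]
contact_force: [-1.1, 4.4, 5.8]
grip_width: 0.433
grip_force: 38.5
clock: 3.35
tool_pos: [0.4726, -0.2139, 0.1067]
orientation: [-0.0, 1.0, -0.026, 0.0]
contact_force: [-1.9, 3.9, 5.9]
grip_width: 0.432
grip_force: 38.5
shift [-0.06  0.17  0.07] twist 0.0 | clk 3.35 tcp [ 0.4726 -0.2139  0.1067] yaw -3.0 tilt [ 0.  0. -1.] F [-1.9  3.9  5.9] grip 0.432 38.5 q [ 0.61  0.19 -0.3   1.92  0.06  1.04 -1.34]
```

View pics/w4.png

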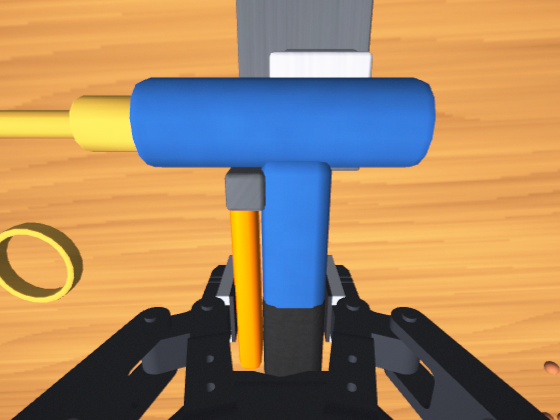

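The trigger lies parallel against the handle and the opening is 37 mm, so it is fully home. Next I release it, check the spring-back, and lift.

```bash
python3 -m jog '[{"x":0,"y":0,"z":0,"twist":0},{"x":0,"y":0,"z":0,"twist":0},{"x":0,"y":0,"z":0,"twist":0},{"x":0,"y":0,"z":0,"twist":0},{"x":0,"y":0,"z":0,"twist":0}]' 8.5 35 | tail -2
python3 -m jog '[{"x":0,"y":0,"z":-2,"twist":0},{"x":0,"y":0,"z":-5,"twist":0},{"x":0,"y":0,"z":-8,"twist":0},{"x":0,"y":0,"z":-11,"twist":0},{"x":0,"y":0,"z":-13,"twist":0}]' | sed -n '2p;4p'
python3 -m jog '[{"x":0,"y":0,"z":0,"twist":0},{"x":0,"y":0,"z":0,"twist":0}]' | sed -n '2p;4p'
python3 - <<'E'
from h import *
from station import vision
f=vision.grab_frame('wrist')
for a,c,b,m in blobs(f,(5,200,150),(18,255,255),(200,140,290,260),60):
    q=np.argwhere(m)[:,::-1];print(a,b,ray(f,*q[q[:,1]>b[1]+b[3]-5].mean(0),.13).round(4))
go(.523,.074,.24,-3)
E
```

```text
grip_width: 0.993
grip_force: 0.0
tool_pos: [0.4729, -0.2151, 0.2387]
contact_force: [1.0, 0.2, -0.6]
tool_pos: [0.4724, -0.2148, 0.2363]
contact_force: [-0.8, 0.1, 0.8]
121 [232 146  23  91] [ 0.4461 -0.173   0.13  ]
490 [234 151  30  89] [ 0.4429 -0.179   0.13  ]
shift [  3.55 -29.09  -0.45] twist -0.1 | clk 4.65 tcp [ 0.472  -0.2146  0.2355] yaw -3.1 tilt [-0.001  0.    -1.   ] F [-0.5  0.1 -1.1] grip 0.995 0.0 q [ 0.62  0.08 -0.3   1.76  0.02  1.3  -1.3 ]
```

The trigger has sprung back. Next I go over the nearer drum and turn the tool so the fingers close along x, across the nozzle line.

```bash
python3 -m jog '[{"x":0.6,"y":-4.8,"z":0,"twist":-8},{"x":1.2,"y":-9.6,"z":0,"twist":-16},{"x":1.8,"y":-14.4,"z":0,"twist":-24},{"x":2.4,"y":-19.2,"z":0,"twist":-32},{"x":3,"y":-24,"z":0,"twist":-40}]' 8.5 30 |sed -n '2p'
python3 -m jog '[{"x":0,"y":0,"z":0,"twist":-8},{"x":0,"y":0,"z":0,"twist":-16},{"x":0,"y":0,"z":0,"twist":-24},{"x":0,"y":0,"z":0,"twist":-32},{"x":0,"y":0,"z":0,"twist":-40}]' |sed -n '2p'
python3 -m jog '[{"x":0,"y":0,"z":0,"twist":-8},{"x":0,"y":0,"z":0,"twist":-10},{"x":0,"y":0,"z":0,"twist":-10}]' |sed -n '2p'
python3 -c "
from h import *
go(.5233,.0741,.045,87)"
```

```text
tool_pos: [0.5146, 0.0252, 0.2351]
tool_pos: [0.5145, 0.0234, 0.2348]
tool_pos: [0.5146, 0.0234, 0.235]
shift [ 5.11  0.64 19.  ] twist -0.0 | clk 5.95 tcp [0.5146 0.0234 0.235 ] yaw 87.0 tilt [-0.002  0.    -1.   ] F [-1.   0.1  0.1] grip 0.996 0.0 q [ 0.42  0.1  -0.59  1.76  0.06  1.31 -0.23]
```

```bash
python3 -m jog '[{"x":3,"y":0.4,"z":3,"twist":0},{"x":5.1,"y":0.65,"z":6,"twist":0},{"x":5.1,"y":0.65,"z":8.5,"twist":0},{"x":5.1,"y":0.65,"z":9,"twist":0},{"x":5.1,"y":0.65,"z":9,"twist":0}]' |sed -n '2p'
python3 -c "
from h import *
from station import vision
go(.5233,.0741,.045,87)
f=vision.grab_frame('wrist');cv2.imwrite('pics/w5.png',f['image'][:,:,::-1]);print(proj(f,(.5233,.0741,.085)))"
```

```text
tool_pos: [0.5237, 0.0736, 0.1455]
shift [ 0.05 -0.02 10.05] twist -0.1 | clk 6.45 tcp [0.5237 0.0736 0.1455] yaw 86.9 tilt [-0.002 -0.    -1.   ] F [1.1 0.3 0. ] grip 0.995 0.0 q [ 0.34  0.21 -0.62  1.84  0.13  1.14 -0.39]
[278.97940978 221.86380277]
```

View pics/w5.png

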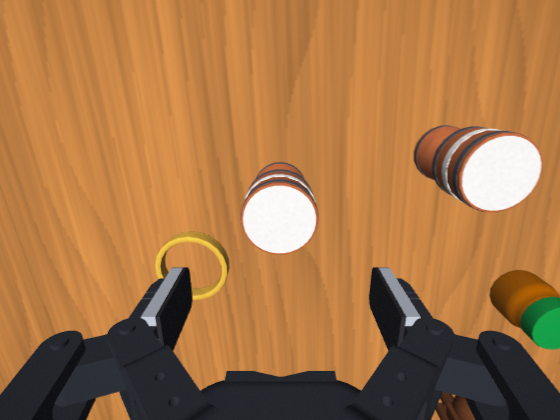

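The drum top is at (280,219), against a prediction of (279,222), so it is well centred. Now I descend, grip and lift.

```bash
python3 -m jog '[{"x":0.05,"y":0,"z":2.5,"twist":0},{"x":0.05,"y":0,"z":5.5,"twist":0},{"x":0.05,"y":0,"z":8,"twist":0},{"x":0.05,"y":0,"z":9.5,"twist":0},{"x":0.05,"y":0,"z":10,"twist":0}]' |sed -n '2p;4p'
for i in 1 2; do python3 -m jog '[{"x":0,"y":0,"z":0,"twist":0},{"x":0,"y":0,"z":0,"twist":0},{"x":0,"y":0,"z":0,"twist":0},{"x":0,"y":0,"z":0,"twist":0}]' 4.5 45; done
python3 -m jog '[{"x":0,"y":0,"z":-0.5,"twist":0},{"x":0,"y":0,"z":-1.5,"twist":0},{"x":0,"y":0,"z":-3,"twist":0},{"x":0,"y":0,"z":-4,"twist":0},{"x":0,"y":0,"z":-4,"twist":0}]'
for i in 1 2 3; do python3 -m jog '[{"x":0,"y":0,"z":0,"twist":0},{"x":0,"y":0,"z":0,"twist":0}]' | sed -n '2p;4p;5p'; done
```

```text
tool_pos: [0.5244, 0.0741, 0.046]
contact_force: [0.1, 0.1, -0.2]
clock: 7.4
tool_pos: [0.5252, 0.0748, 0.048]
orientation: [0.001, 0.726, 0.688, 0.001]
contact_force: [-2.8, -0.0, 5.2]
grip_width: 0.62
grip_force: 46.1
clock: 7.8
tool_pos: [0.5252, 0.0748, 0.0479]
orientation: [0.001, 0.726, 0.688, 0.001]
contact_force: [-2.7, 0.3, 5.2]
grip_width: 0.617
grip_force: 46.1
clock: 8.3
tool_pos: [0.5258, 0.0749, 0.0886]
orientation: [0.001, 0.726, 0.688, 0.001]
contact_force: [-0.1, 0.6, -3.5]
grip_width: 0.625
grip_force: 47.8
tool_pos: [0.5241, 0.0745, 0.0859]
contact_force: [0.5, 0.2, -2.8]
grip_width: 0.621
tool_pos: [0.5241, 0.0746, 0.0859]
contact_force: [0.4, 0.1, -3.7]
grip_width: 0.621
tool_pos: [0.5243, 0.0747, 0.0862]
contact_force: [-0.5, 0.2, -3.4]
grip_width: 0.622
```

Drum 1 pulls about 3.4 N. I'll set it back and lift the other one.

```bash
python3 -m jog '[{"x":0,"y":0,"z":1.2,"twist":0},{"x":0,"y":0,"z":2.5,"twist":0},{"x":0,"y":0,"z":3.4,"twist":0},{"x":0,"y":0,"z":3.8,"twist":0},{"x":0,"y":0,"z":4,"twist":0}]' |sed -n '2p;4p'
python3 -m jog '[{"x":0,"y":0,"z":0,"twist":0},{"x":0,"y":0,"z":0,"twist":0},{"x":0,"y":0,"z":0,"twist":0},{"x":0,"y":0,"z":0,"twist":0},{"x":0,"y":0,"z":0,"twist":0}]' 8.5 45|sed -n '2p;4p'
python3 -m jog '[{"x":0,"y":0,"z":-2,"twist":0},{"x":0,"y":0,"z":-5,"twist":0},{"x":0,"y":0,"z":-8,"twist":0},{"x":0,"y":0,"z":-10,"twist":0},{"x":0,"y":0,"z":-10,"twist":0}]' |sed -n '2p;4p'
python3 -c "
from h import *
go(.6698,.0991,.046,87)"
```

```text
tool_pos: [0.5235, 0.075, 0.0477]
contact_force: [-21.1, -3.5, 48.0]
tool_pos: [0.5245, 0.0746, 0.0462]
contact_force: [0.1, 0.0, -0.5]
tool_pos: [0.5262, 0.0751, 0.1493]
contact_force: [0.6, -0.1, 0.5]
shift [ 3.16 14.16 10.4 ] twist -0.1 | clk 10.4 tcp [0.5262 0.0751 0.1493] yaw 86.9 tilt [ 0.005  0.    -1.   ] F [ 0.6 -0.1  0.5] grip 0.997 0.0 q [ 0.34  0.21 -0.63  1.83  0.13  1.14 -0.39]
```

```bash
python3 -m jog '[{"x":0.8,"y":3.6,"z":0,"twist":0},{"x":1.7,"y":7.5,"z":0,"twist":0},{"x":2.6,"y":11.5,"z":0,"twist":0},{"x":3.2,"y":14.15,"z":0,"twist":0},{"x":3.2,"y":14.15,"z":0,"twist":0}]' >/dev/null
python3 -m jog '[{"x":0,"y":0,"z":0,"twist":0},{"x":0,"y":0,"z":0,"twist":0}]'|sed -n '2p;4p'
python3 -c "
from h import *
from station import vision
go(.6698,.0991,.046,87)
f=vision.grab_frame('wrist');print(proj(f,(.6698,.0991,.085)))
for a,c,b,m in blobs(f,(0,0,150),(180,60,255),(220,150,340,270),300): print(a,c,b,ray(f,*c,.085))"
```

```text
tool_pos: [0.6664, 0.0991, 0.1457]
contact_force: [-0.2, 0.4, 0.4]
shift [0.02 0.35 9.97] twist -0.0 | clk 11.1 tcp [0.6664 0.0991 0.1457] yaw 87.0 tilt [-0.001 -0.    -1.   ] F [-0.2  0.4  0.4] grip 0.996 0.0 q [ 0.21  0.5  -0.58  1.48  0.28  1.25 -0.46]
[284.40617559 222.04964468]
3831 [284.10206212 219.54450535] [248 186  73  68] [0.66967982 0.10097693 0.085     ]
```

```bash
python3 -m jog '[{"x":0.1,"y":0.35,"z":2.5,"twist":0},{"x":0.1,"y":0.35,"z":5.5,"twist":0},{"x":0.1,"y":0.35,"z":8,"twist":0},{"x":0.1,"y":0.35,"z":9.5,"twist":0},{"x":0.1,"y":0.35,"z":10,"twist":0}]' |sed -n '2p;4p'
python3 -m jog '[{"x":0,"y":0,"z":0,"twist":0},{"x":0,"y":0,"z":0,"twist":0},{"x":0,"y":0,"z":0,"twist":0},{"x":0,"y":0,"z":0,"twist":0}]' 4.5 45 >/dev/null
python3 -m jog '[{"x":0,"y":0,"z":0,"twist":0},{"x":0,"y":0,"z":0,"twist":0},{"x":0,"y":0,"z":0,"twist":0},{"x":0,"y":0,"z":0,"twist":0}]'
python3 -m jog '[{"x":0,"y":0,"z":-0.5,"twist":0},{"x":0,"y":0,"z":-1.5,"twist":0},{"x":0,"y":0,"z":-3,"twist":0},{"x":0,"y":0,"z":-4,"twist":0},{"x":0,"y":0,"z":-4,"twist":0}]' >/dev/null
for i in 1 2 3; do python3 -m jog '[{"x":0,"y":0,"z":0,"twist":0},{"x":0,"y":0,"z":0,"twist":0}]' | sed -n '2p;4p;5p'; done
```

```text
tool_pos: [0.6698, 0.0994, 0.045]
contact_force: [0.2, 0.2, 0.6]
clock: 12.45
tool_pos: [0.6718, 0.1002, 0.0481]
orientation: [0.001, 0.726, 0.688, 0.001]
contact_force: [-3.0, 0.1, 6.7]
grip_width: 0.624
grip_force: 46.8
tool_pos: [0.6706, 0.0997, 0.0858]
contact_force: [-0.4, 0.0, -2.1]
grip_width: 0.619
tool_pos: [0.6707, 0.0999, 0.0858]
contact_force: [-0.2, 0.3, -2.1]
grip_width: 0.622
tool_pos: [0.6709, 0.0999, 0.0862]
contact_force: [0.4, 0.3, -0.6]
grip_width: 0.622
```

Drum 2 pulls only about 1.8 N, so it is the lighter one. I'll carry it to the tray centre, about (0.490, 0.365), weighing it again on the way.

```bash
python3 -m jog '[{"x":0,"y":0,"z":-1,"twist":0},{"x":0,"y":0,"z":-2.5,"twist":0},{"x":0,"y":0,"z":-4,"twist":0},{"x":0,"y":0,"z":-4,"twist":0}]' |sed -n '4p'
python3 -m jog '[{"x":0,"y":0,"z":0,"twist":0},{"x":0,"y":0,"z":0,"twist":0}]'|sed -n '4p'
python3 -m jog '[{"x":0,"y":0,"z":0,"twist":0},{"x":0,"y":0,"z":0,"twist":0}]'|sed -n '4p'
python3 -c "
from h import *
from station import ctrl,vision
import time
f=vision.grab_frame('wrist');print(ctrl.state()['contact_force'])
f=vision.grab_frame('top')
h=cv2.cvtColor(f['image'],cv2.COLOR_RGB2HSV)
go(.4903,.365,.125,87)"
```

```text
contact_force: [1.2, 0.3, -1.4]
contact_force: [0.3, 0.1, -2.2]
contact_force: [-0.1, 0.1, -1.6]
[ 0.00350127 -0.07116032 -1.23240405]
shift [ 25.51 -19.43   0.1 ] twist -0.0 | clk 14.45 tcp [0.6708 0.0999 0.1259] yaw 87.0 tilt [-0.001  0.    -1.   ] F [ 0.4 -0.9 -1.7] grip 0.615 47.5 q [ 0.2   0.52 -0.57  1.49  0.29  1.22 -0.47]
```

```bash
python3 -m jog '[{"x":1.5,"y":-1.1,"z":0,"twist":0},{"x":4.5,"y":-3.4,"z":0,"twist":0},{"x":7.5,"y":-5.7,"z":0,"twist":0},{"x":10.5,"y":-8,"z":0,"twist":0},{"x":13.5,"y":-10.3,"z":0,"twist":0}]' |sed -n '2p'
python3 -m jog '[{"x":3,"y":-2.3,"z":0,"twist":0},{"x":6,"y":-4.6,"z":0,"twist":0},{"x":9,"y":-6.9,"z":0,"twist":0},{"x":11,"y":-8.4,"z":0,"twist":0},{"x":12,"y":-9.1,"z":0,"twist":0}]' |sed -n '2p'
python3 -m jog '[{"x":0,"y":0,"z":0,"twist":0},{"x":0,"y":0,"z":0,"twist":0},{"x":0,"y":0,"z":0,"twist":0}]'|sed -n '2p;4p'
python3 - <<'E'
from h import *
from station import vision
f=vision.grab_frame('top');T=f
cv2.imwrite('pics/top2.png',cv2.resize(f['image'][150:310,60:320,::-1],None,fx=3,fy=3))
go(.4903,.365,.060,87)
E
```

```text
tool_pos: [0.5736, 0.2422, 0.1264]
tool_pos: [0.4878, 0.3681, 0.1267]
tool_pos: [0.4922, 0.3631, 0.1261]
contact_force: [-0.6, -0.4, -2.2]
shift [ 0.18 -0.19  6.61] twist -0.2 | clk 15.8 tcp [0.4921 0.3632 0.1261] yaw 86.8 tilt [ 0.    -0.001 -1.   ] F [-0.5  0.6 -2.5] grip 0.618 47.5 q [-0.16  0.42 -0.69  1.66  0.29  1.17 -0.98]
```

View pics/top2.png

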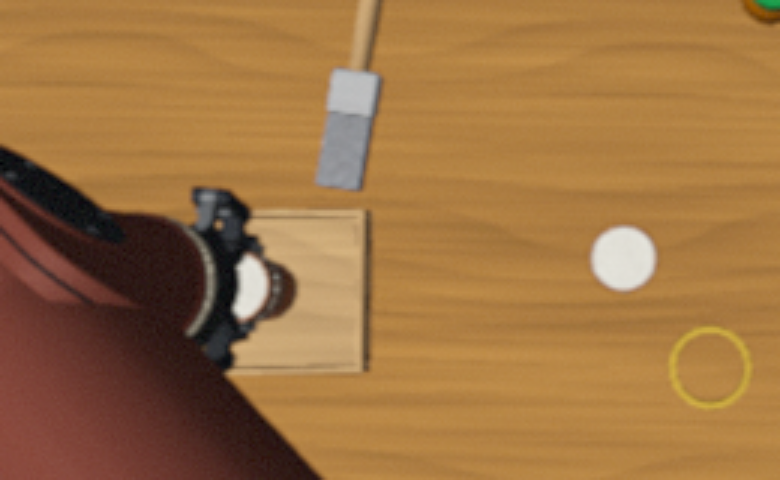

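The drum is over the tray (foot at about (285,290) in the crop). The other drum is upright at (623,258) and the bangle is undisturbed. Now I lower it gently.

```bash
python3 -m jog '[{"x":0.2,"y":-0.2,"z":1.5,"twist":0},{"x":0.2,"y":-0.2,"z":3.5,"twist":0},{"x":0.2,"y":-0.2,"z":5.5,"twist":0},{"x":0.2,"y":-0.2,"z":6.5,"twist":0},{"x":0.2,"y":-0.2,"z":6.7,"twist":0}]' |sed -n '2p;4p'
python3 -m jog '[{"x":0,"y":0,"z":0,"twist":0},{"x":0,"y":0,"z":0,"twist":0},{"x":0,"y":0,"z":0,"twist":0}]'|sed -n '2p;4p'
python3 -m jog '[{"x":0,"y":0,"z":0.1,"twist":0},{"x":0,"y":0,"z":0.2,"twist":0},{"x":0,"y":0,"z":0.2,"twist":0}]'|sed -n '2p;4p'
python3 -m jog '[{"x":0,"y":0,"z":0.1,"twist":0},{"x":0,"y":0,"z":0.1,"twist":0},{"x":0,"y":0,"z":0.1,"twist":0}]'|sed -n '2p;4p'
```

```text
tool_pos: [0.4882, 0.366, 0.0574]
contact_force: [-0.7, -0.1, -2.0]
tool_pos: [0.4894, 0.3674, 0.0603]
contact_force: [0.7, 0.3, -1.4]
tool_pos: [0.4889, 0.3669, 0.0573]
contact_force: [-0.2, 0.2, -1.6]
tool_pos: [0.4889, 0.367, 0.0563]
contact_force: [-0.4, -0.8, -2.0]
```

```bash
for i in 1 2; do python3 -m jog '[{"x":0,"y":0,"z":0.1,"twist":0},{"x":0,"y":0,"z":0.1,"twist":0},{"x":0,"y":0,"z":0.1,"twist":0}]'|sed -n '2p;4p'; done
```

```text
tool_pos: [0.4889, 0.367, 0.0553]
contact_force: [0.2, -0.5, -1.4]
tool_pos: [0.4889, 0.367, 0.0543]
contact_force: [-0.1, 0.1, -1.1]
```

```bash
python3 -m jog '[{"x":0,"y":0,"z":0.1,"twist":0},{"x":0,"y":0,"z":0.1,"twist":0},{"x":0,"y":0,"z":0.1,"twist":0}]'|sed -n '2p;4p'
```

```text
tool_pos: [0.4889, 0.3673, 0.0541]
contact_force: [-2.9, -1.3, 5.5]
```

```bash
python3 -m jog '[{"x":0,"y":0,"z":0.05,"twist":0},{"x":0,"y":0,"z":0.05,"twist":0},{"x":0,"y":0,"z":0.05,"twist":0}]'|sed -n '2p;4p'
```

```text
tool_pos: [0.4889, 0.3675, 0.0541]
contact_force: [-4.2, -2.6, 9.4]
```

It is resting on the tray floor. Release and retreat.

```bash
python3 -m jog '[{"x":0,"y":0,"z":0,"twist":0},{"x":0,"y":0,"z":0,"twist":0},{"x":0,"y":0,"z":0,"twist":0},{"x":0,"y":0,"z":0,"twist":0},{"x":0,"y":0,"z":0,"twist":0}]' 8.5 45|sed -n '2p;4p;5p'
python3 -m jog '[{"x":0,"y":0,"z":-2,"twist":0},{"x":0,"y":0,"z":-4.5,"twist":0},{"x":0,"y":0,"z":-7.5,"twist":0},{"x":0,"y":0,"z":-9.5,"twist":0},{"x":0,"y":0,"z":-9.5,"twist":0}]' |sed -n '2p;4p'
python3 - <<'E'
from h import *
from station import vision
f=vision.grab_frame('scene')
cv2.imwrite('pics/scene2.png',f['image'][:,:,::-1])
t=vision.grab_frame('top')
for n,g,r in(("T",t,(230,200,300,260)),("S",f,(235,185,285,245))):
    for a,c,b,m in blobs(g,(0,0,150),(180,60,255),r): print(n,a,c,ray(g,*c,.085).round(4))
go(.5233,.0741,.147,87)
E
```

```text
tool_pos: [0.4889, 0.3669, 0.0527]
contact_force: [0.3, -0.3, 0.4]
grip_width: 0.997
tool_pos: [0.4901, 0.3682, 0.1511]
contact_force: [0.0, 1.2, -0.0]
T 361 [267.34903047 235.67590028] [0.5213 0.0747 0.085 ]
S 259 [253.91119691 200.86100386] [0.5223 0.0739 0.085 ]
shift [-29.06   4.98   0.09] twist -0.1 | clk 19.5 tcp [0.4891 0.3669 0.1479] yaw 86.9 tilt [ 0.001  0.    -1.   ] F [-0.4  0.  -0.5] grip 0.991 0.0 q [-0.16  0.4  -0.7   1.64  0.27  1.2  -0.97]
```

View pics/scene2.png

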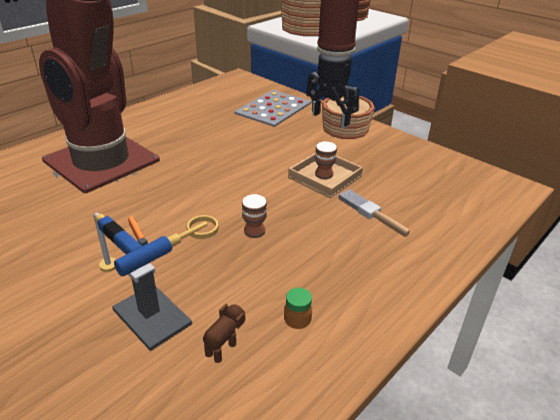

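The light drum stands upright in the tray at (325,160), the heavy drum is at (254,212), and the bystanders are unmoved. I'll go back to the heavy drum at about (0.522, 0.0743).

```bash
python3 -m jog '[{"x":-2,"y":0.3,"z":0,"twist":0},{"x":-5.5,"y":0.9,"z":0,"twist":0},{"x":-9.5,"y":1.6,"z":0,"twist":0},{"x":-13.5,"y":2.3,"z":0,"twist":0},{"x":-17.5,"y":3,"z":0,"twist":0}]' >/dev/null
python3 -m jog '[{"x":-4,"y":0.7,"z":0,"twist":0},{"x":-7.5,"y":1.2,"z":0,"twist":0},{"x":-10,"y":1.7,"z":0,"twist":0},{"x":-11.6,"y":1.9,"z":0,"twist":0},{"x":-11.6,"y":1.9,"z":0,"twist":0}]' >/dev/null
python3 -m jog '[{"x":0,"y":0,"z":0,"twist":0},{"x":0,"y":0,"z":0,"twist":0}]'|sed -n '2p;4p'
python3 -c "
from h import *
from station import vision
go(.5222,.0743,.046,87)
f=vision.grab_frame('wrist')
for a,c,b,m in blobs(f,(0,0,150),(180,60,255),(220,150,340,270),300): print(a,c,b,ray(f,*c,.085))"
```

```text
tool_pos: [0.522, 0.0752, 0.1474]
contact_force: [0.0, -0.5, -0.2]
shift [-0.09  0.03 10.14] twist 0.0 | clk 20.7 tcp [0.522  0.0752 0.1474] yaw 87.0 tilt [-0.001  0.001 -1.   ] F [ 0.  -0.5 -0.2] grip 0.995 0.0 q [ 0.31  0.2  -0.6   1.84  0.12  1.14 -0.38]
3748 [278.91328709 220.24973319] [243 187  72  67] [0.52159332 0.07612241 0.085     ]
```

```bash
python3 -m jog '[{"x":0,"y":0,"z":2.5,"twist":0},{"x":0,"y":0,"z":5.5,"twist":0},{"x":0,"y":0,"z":8,"twist":0},{"x":0,"y":0,"z":9.5,"twist":0},{"x":0,"y":0,"z":10.1,"twist":0}]' |sed -n '2p;4p'
for i in 1 2; do python3 -m jog '[{"x":0,"y":0,"z":0,"twist":0},{"x":0,"y":0,"z":0,"twist":0},{"x":0,"y":0,"z":0,"twist":0},{"x":0,"y":0,"z":0,"twist":0}]' 4.5 50|sed -n '2p;4,6p'; done
python3 -m jog '[{"x":0,"y":0,"z":-1,"twist":0},{"x":0,"y":0,"z":-3,"twist":0},{"x":0,"y":0,"z":-5.5,"twist":0},{"x":0,"y":0,"z":-8,"twist":0},{"x":0,"y":0,"z":-9,"twist":0}]' >/dev/null
python3 -m jog '[{"x":0,"y":0,"z":0,"twist":0},{"x":0,"y":0,"z":0,"twist":0},{"x":0,"y":0,"z":0,"twist":0}]'|sed -n '2p;4p'
python3 -c "
from h import *
go(.557,-.020,.1355,87)"
```

```text
tool_pos: [0.5215, 0.0745, 0.0455]
contact_force: [-0.2, -0.6, -0.4]
tool_pos: [0.5231, 0.0741, 0.0482]
contact_force: [-2.7, -0.1, 6.2]
grip_width: 0.617
grip_force: 52.1
tool_pos: [0.523, 0.0741, 0.0482]
contact_force: [-2.9, -0.0, 6.6]
grip_width: 0.619
grip_force: 52.1
tool_pos: [0.5215, 0.0735, 0.1355]
contact_force: [-1.1, -0.1, -3.3]
shift [-9.15  4.04 -0.01] twist -0.0 | clk 22.85 tcp [0.5215 0.0735 0.1355] yaw 87.0 tilt [-0.002 -0.    -1.   ] F [-1.1 -0.1 -3.3] grip 0.617 53.4 q [ 0.31  0.21 -0.6   1.86  0.13  1.12 -0.39]
```

```bash
python3 -m jog '[{"x":-1.5,"y":0.7,"z":0,"twist":0},{"x":-4,"y":1.8,"z":0,"twist":0},{"x":-6.5,"y":2.9,"z":0,"twist":0},{"x":-8.5,"y":3.8,"z":0,"twist":0},{"x":-9.15,"y":4.05,"z":0,"twist":0}]' >/dev/null
python3 -m jog '[{"x":0,"y":0,"z":0,"twist":0},{"x":0,"y":0,"z":0,"twist":0},{"x":0,"y":0,"z":0,"twist":0},{"x":0,"y":0,"z":0,"twist":0},{"x":0,"y":0,"z":0,"twist":0}]'|sed -n '2p;4p'
python3 - <<'E'
from h import *
from station import vision
go(.557,-.020,.1355,87)
f=vision.grab_frame('scene');t=vision.grab_frame('top');import pickle;pickle.dump((f,t),open('end.pkl','wb'))
cv2.imwrite('pics/end.png',np.hstack([cv2.resize(f['image'][120:300,80:280,::-1],(400,360)),cv2.resize(t['image'][140:320,230:430,::-1],(400,360))]))
for p in((.557,-.02,.0875),(.557,-.02,.1725),(.557,-.02,.13),(.5535,-.0845,.13)):print(((proj(f,p)-(80,120))*2).round(),((proj(t,p)-(230,140))*2).round())
E
```

```text
tool_pos: [0.5579, -0.0191, 0.1369]
contact_force: [-0.5, -0.3, -2.9]
shift [-0.1  -0.08  0.14] twist 0.0 | clk 23.85 tcp [ 0.5579 -0.0191  0.1369] yaw 87.0 tilt [ 0.  0. -1.] F [-0.5 -0.3 -2.9] grip 0.615 53.4 q [ 0.42  0.26 -0.53  1.79  0.15  1.13 -0.22]
[305. 212.] [153. 163.]
[303. 142.] [159. 158.]
[304. 178.] [156. 161.]
[251. 205.] [211. 165.]
```

View pics/end.png

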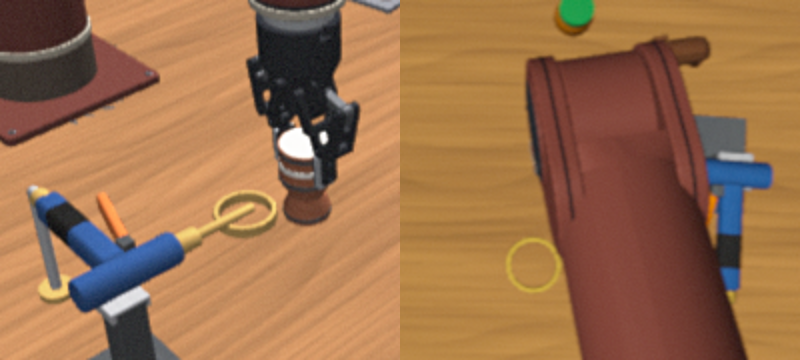

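The drum hangs upright beyond the nozzle: its foot is at (307,212) and its top at (300,143), against projections of (305,212) and (303,142). The nozzle tip at (252,207) is well clear. A last 1 mm trim, settle, then hand in.

```bash
python3 -m jog '[{"x":-0.1,"y":-0.1,"z":0.12,"twist":0},{"x":-0.1,"y":-0.1,"z":0.12,"twist":0},{"x":-0.1,"y":-0.1,"z":0.12,"twist":0},{"x":-0.1,"y":-0.1,"z":0.12,"twist":0},{"x":-0.1,"y":-0.1,"z":0.12,"twist":0}]' >/dev/null
python3 -m jog '[{"x":0,"y":0,"z":0,"twist":0},{"x":0,"y":0,"z":0,"twist":0},{"x":0,"y":0,"z":0,"twist":0},{"x":0,"y":0,"z":0,"twist":0},{"x":0,"y":0,"z":0,"twist":0}]'
python3 -c "
from station import workorder;print(workorder.hand_in())"
```

```text
clock: 24.95
tool_pos: [0.5569, -0.0207, 0.1356]
orientation: [-0.0, 0.726, 0.688, 0.0]
contact_force: [-0.3, -0.4, -4.4]
grip_width: 0.617
grip_force: 53.4
the job is handed in; nothing more can be done
None
```

The job is handed in at 24.95 s, with no verdict returned: the trigger was squeezed home and sprang back, the lighter drum (about 1.8 N) stands upright in the tray, and the heavier one (about 3.4 N) is held upright about 65 mm in front of the nozzle tip; the one rough moment was a 48 N wrist reading when I first set the heavier drum back down.

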